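# Send a milling-blank carrier past the spring stop

### The job

The blue carrier with the white milling blank waits on the loading track, short of the orange spring stop. With the fingertips press the long orange bar down and keep it down while pushing the carrier from behind, all the way past the stop, then let the bar spring fully up behind it and move clear. Only push the carrier: do not lift or tip it or the blank, keep the blank lying in it, and leave the other things on the bench where they are.

Things in the scene. Friction and masses are not known exactly. Their poses are not given: they have to be found in the camera images.
- track: Fixed aluminium track 410 x 150 mm. Origin at table level under the orange stop, on the centre line; x along the track, the way the carrier must travel; y across; z up. Bed x=-255 to +155 mm, top 12 mm above the table. Side rails (inner faces y=+-60 mm, tops 28 mm above the table) guide the carrier. A low dark end stop (face x=+144 mm, top 34 mm) closes the far end.
- press_bar (a joint): How far the orange spring plunger is pressed down (m): 0 up, 0.016 bottomed. A rigid T (press bar and stop) that moves only straight up and down wherever it is pressed. Pressed 10 mm or more the stop is below the bed and the carrier can pass; 13 mm is a good depth. Spring: about 3 N at the start, 6 N at the bottom. It rises by itself once the carrier is wholly past and nothing presses it.
- bar_end (a point): Middle of the top of the press bar at its rear end (track x=-240 mm, y=0). The bar is orange, flat, 24 mm wide, on the centre line from x=-240 to +40 mm; its top is 32 mm above the table when up, 19 mm when pressed 13 mm. It runs on under the carrier, between its runners, so fingertips can press it close behind the carrier and slide along it.
- stop_top (a point): Middle of the stop, at its top: the orange crossbar under the press bar at track x=-6 to +6 mm, y=-54 to +54 mm; top 22 mm above the table (10 mm above the bed) when up, where it blocks the carrier's runners. It moves with the press bar. While the carrier stands over it, the carrier's weight keeps it down.
- carrier: Loose blue tray, 112 mm along the track, 116 mm across, about 0.6 kg, sliding on two 24 mm high runners between the rails (2 mm play each side). Origin at the middle of its underside, on the bed; x along the track, z up. Starts with its front 10 to 45 mm short of the stop; wholly past it when its origin is 62 mm or more beyond the stop (88 mm: touching the end stop).
- carrier_rear (a point): Middle of the carrier's flat rear face (56 mm behind its origin), 31 mm above its origin. The face spans the full width from 36 to 50 mm above the table: push here.
- blank: White milled blank (disc, 98 mm wide, 14 mm thick, about 0.25 kg) lying loose in the carrier, its top 56 mm above the table. Origin at the middle of its underside, 30 mm above the carrier's origin.
- wax_knife: Bystander: blue-handled wax knife, 170 mm long, lying beside the track.
- brush: Bystander: wooden-handled brush, 170 mm long, lying beside the track.
- spare_blank: Bystander: second white milled blank, 98 mm wide, 14 mm thick, lying on the table left of the track; not the one to work on.
- mixing_dish: Bystander: small white ceramic dish, 64 mm wide, 30 mm high, beside the track.
- stain_jar: Bystander: small amber jar with white cap, 38 mm wide, 45 mm high.
- glaze_jar: Bystander: small clear jar with black cap, 38 mm wide, 45 mm high.
- handpiece: Bystander: grey handpiece (pen-shaped, 150 mm long, 27 mm thick) lying on the table.
There are look-alikes about, which are no part of the job. Of the things shaped like the carrier, the blue one is meant.

How it is judged:
By the outcome, as a careful person would: the job done as asked, in the order asked, and still so for the second after the job is handed in, with the robot touching nothing.
It also fails if it takes over 38 s, if anything falls off the work surface, if the arm or the gripper's body presses on something with over 40 N, if the wrist force passes 120 N, or if a joint passes its speed limit or range.

### The arm

A 7-joint arm with a two-finger parallel gripper is mounted at the origin on the work surface. World frame = base frame: x ahead of the robot, y to its left, z up, the work surface at z = 0. Lengths are in m, angles in rad, forces in N, time in s.
With the tool pointing down it reaches from about 0.425 to 0.875 m from the base axis. Payload 4.7 kg.
Tool frame: the origin (TCP) lies on the centre line of the jaws, within the pads' length; the fingertips stand 22 mm ahead of it and the grasp point (between the pads) lies 3 mm ahead of it (ctrl.tcp_to_tips is the z of the fingertips in the tool frame, in m); z points along the fingers, y is the direction in which the jaws open and shut (so a half turn about z gives the same grasp; the last joint's range is limited). The gripper opens to 87 mm and grips with 3 to 60 N. Pads are 19 mm wide; open, the fingers measure 117 mm over their backs; the gripper's body (75 mm by 190 mm) begins 51 mm behind the grasp point.
Start: joints at [-1.213, 0.321, -0.07, 1.45, 0.023, 1.371, -0.057], TCP at [0.219, 0.612, 0.245] pointing down, gripper open.
Joint ranges: [-2.86, 2.86], [-0.3, 2.09], [-1.38, 1.24], [0.06, 2.45], [-1.56, 4.7], [0.09, 2.05], [-2.69, 2.69]. Speed limits (rad/s): [2.57, 2.57, 3.14, 3.14, 3.14, 3.14, 3.14].

### API

Orientations are given as a rotation vector (axis times angle).
In Python, from bench import ctrl, cams gives the robot as it stands.
- The arm moves only by the tool move_arm, never from a script. Its argument "deltas" is a list of rows, each an object with "linear": the shift along the tool's x, y, z as a fraction of full scale, a list of three; "turn": the turn, a rotation vector about the tool's x, y, z as a fraction of full scale, a list of three; "claw": the closure, from 0 (fully open) to 1 (shut). In form: [{"linear": [tx, ty, tz], "turn": [wx, wy, wz], "claw": claw}, ...]. A call has 1 to 20 rows; each row shifts and turns the commanded pose from where the row before left it, along the tool's axes as they then stand; what a row does not reach is not made up. Full scale, the value 1, is 0.03 m for a shift and 4 degrees for a turn. A row lasts 1/12 s, in which the tool goes at most 41.7 mm and 7.16 degrees, less where a joint would pass 70% of its speed; a pose out of reach is approached as far as the arm can. A call with a number of a shift or a turn outside -1 to 1 is refused whole. A call with a gripper value outside its range is refused whole. The fingers move at their own pace and stop on an object; "grip_force" is the grip in N (left out, the last holds). Time passes only in rows, so rows that do not move let the fingers close. It gives the time, the measured TCP pose, the force and the opening at its end, in the units of the state.
- ctrl.get_state(): the state, without advancing time (a new reading comes with each control period).
- cams.get_image(name): name is "side" or "top" or "wrist"; returns a dict with "image" (420x560x3 uint8, red, green, blue), "K" (3x3 intrinsics, pixels), "world_from_camera" (4x4, takes a point from camera to world coordinates); the wrist camera has in their place "tool_from_camera" (4x4, takes a point from camera to tool coordinates, whose origin is the TCP and whose axes are the flange's). Camera axes: x right, y down, z forward; pixel columns grow to the right and rows downward; lengths in m; the calibration is good to about 2 mm. A picture is of the moment at which its call begins: read the wrist's pose just before it. There is no depth.
- ctrl.close_job(): hands the job in, once; it reports no verdict.
The state is a dict: "time": time; "joint_positions": joint angles; "qd": joint speeds; "joint_torque": joint torques, N m; "position": TCP position; "tool_rot": TCP orientation; "ft_force": force on the tool from outside, world axes, zero at the start; "torque": the same for the moment, N m; "grip_width": opening from 0.0 (shut) to 1.0 (fully open).
Only numpy, scipy, OpenCV 4.12 (cv2) and the standard library are available. Lean on these libraries where they do the work, as an engineer would, in place of code of your own. Each camera call takes 0.05 s, during which the arm holds its last target. There are 200 camera calls.

## Working session

There is one attempt and no reset: what is moved stays moved. The work goes in short steps, Python scripts to look and compute and a tool call to move; the robot and the scene stay as the last step left them, time stands still between calls to the robot, and variables do not carry over. Pictures are saved under pics/ and viewed, about 8 in all and at most 12, crops included, and the job is handed in when it is done.

Besides the shell and the picture viewer there is one more tool, called after ">>>" in YAML: its name, and indented under it one key for each argument. move_arm: Moves the arm, as the interface text tells. Shift numbers are shares of 0.03 m and turn numbers shares of 4 degrees, none past 1 either way. Its arguments: {"type":"object","properties":{"deltas":{"type":"array"},"grip_force":{"type":"number"}},"required":["deltas"]}

```bash
mkdir -p pics; ls
python3 - <<'E'
from bench import ctrl, cams
import cv2, numpy as np
np.set_printoptions(precision=4,suppress=True)
s=ctrl.get_state(); print(s)
for n in("top","side"):
    d=cams.get_image(n); cv2.imwrite(f"pics/{n}0.png",d["image"][:,:,::-1]); print(n,d["K"],d["world_from_camera"])
    np.savez(f"pics/{n}0.npz",**{k:np.array(v) for k,v in d.items()})
E
```

```text
pics
{'time': 0.0, 'joint_positions': array([-1.2129,  0.3219, -0.0701,  1.4517,  0.0226,  1.3708, -0.0569]), 'qd': array([-0.0003,  0.0023, -0.0003, -0.0009,  0.0002,  0.    ,  0.0007]), 'joint_torque': array([  0.0002, -49.1297,  -0.404 , -31.2518,  -0.064 ,   0.0439,
         0.0002]), 'position': array([0.219 , 0.6115, 0.2434]), 'tool_rot': array([-0.5372, -3.0951,  0.0031]), 'ft_force': array([-0.0892, -0.1635,  0.2627]), 'torque': array([-0.0112, -0.0208,  0.0233]), 'grip_width': 1.0009189865794703}
top [[502.2426   0.     284.2049]
 [  0.     502.2426 208.3469]
 [  0.       0.       1.    ]] [[ 0.0183 -0.9986  0.0501  0.4385]
 [-0.9996 -0.0194 -0.0209 -0.0294]
 [ 0.0219 -0.0497 -0.9985  1.5297]
 [ 0.      0.      0.      1.    ]]
side [[492.5553   0.     284.1738]
 [  0.     492.5553 204.4592]
 [  0.       0.       1.    ]] [[-0.9757 -0.1145  0.1867  0.23  ]
 [-0.219   0.5186 -0.8265  1.3328]
 [-0.0022 -0.8473 -0.5311  0.9471]
 [ 0.      0.      0.      1.    ]]
```

View pics/top0.png

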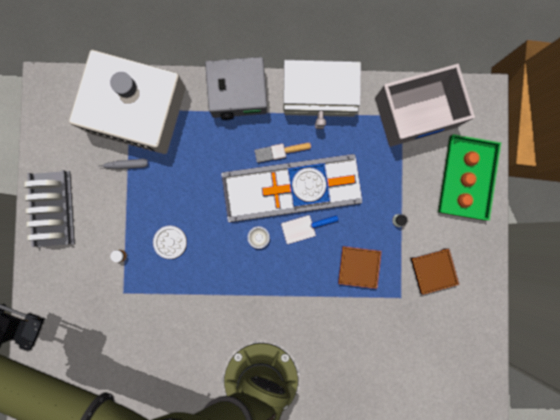

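View pics/side0.png

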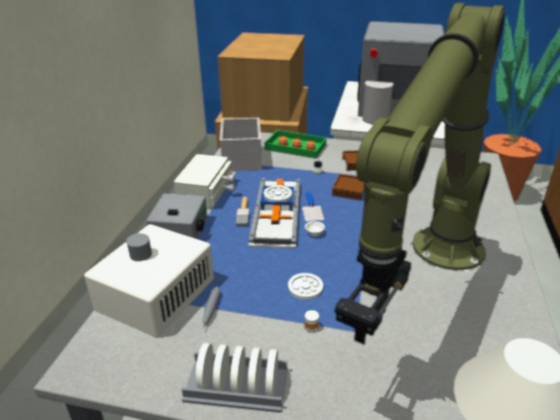

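```bash
python3 - <<'E'
import cv2
a=cv2.imread("pics/top0.png")[145:230,215:370]
cv2.imwrite("pics/crop0.png",cv2.resize(a,None,fx=5,fy=5,interpolation=cv2.INTER_CUBIC))
E
cat > h.py <<'E'
import numpy as np, cv2
from scipy.spatial.transform import Rotation as R
def proj(P,K,W):
    C=np.linalg.inv(W); p=np.atleast_2d(P)@C[:3,:3].T+C[:3,3]; q=p@K.T; return q[:,:2]/q[:,2:]
def ray(px,K,W,z):
    "pixels -> world points at height z"
    px=np.atleast_2d(np.float64(px)); d=np.c_[px,np.ones(len(px))]@np.linalg.inv(K).T@W[:3,:3].T
    o=W[:3,3]; return o+d*((z-o[2])/d[:,2:])
def toolT(s):
    T=np.eye(4); T[:3,:3]=R.from_rotvec(s["tool_rot"]).as_matrix(); T[:3,3]=s["position"]; return T
E
python3 - <<'E'
from h import *
np.set_printoptions(precision=4,suppress=True)
d=np.load("pics/top0.npz");K,W=d["K"],d["world_from_camera"]
im=d["image"].astype(int); r,g,b=im[...,0],im[...,1],im[...,2]
m=(r>180)&(g>60)&(g<140)&(b<70); m[:145]=0;m[230:]=0;m[:,:255]=0;m[:,365:]=0
ys,xs=np.nonzero(m)
print(len(xs)); 
for lo,hi in((262,290),(290,330),(328,362)):
    k=(xs>=lo)&(xs<hi); print(lo,k.sum(),xs[k].min(),xs[k].max(),ys[k].min(),ys[k].max(), xs[k].mean(),ys[k].mean())
E
```

```text
436
262 261 263 289 173 207 275.808429118774 189.48659003831418
290 7 329 329 179 185 329.0 182.0
328 175 329 354 176 185 341.16 180.36
```

View pics/crop0.png

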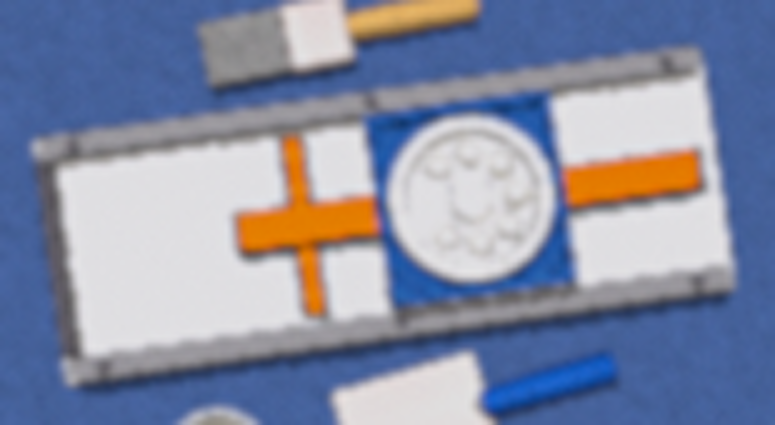

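```bash
cat > fit.py <<'E'
from h import *
from scipy.optimize import least_squares
np.set_printoptions(precision=4,suppress=True)
d=np.load("pics/top0.npz");K,W=d["K"],d["world_from_camera"]
c2i=lambda c:(np.float64(c)+.5)/5-.5+[215,145]
obs=[([155,-75,28],(32,145)),([-255,-75,28],(697,48)),([-255,75,28],(735,290)),([155,75,28],(68,383)),
([40,-12,32],(237,213)),([40,12,32],(242,254)),([-240,-12,32],(698,150)),([-240,12,32],(702,190)),([0,-54,22],(292,135)),([0,54,22],(316,316))]
P=np.array([o[0] for o in obs])/1e3; px=c2i([o[1] for o in obs])
def T(v): return np.array([[np.cos(v[2]),-np.sin(v[2]),0],[np.sin(v[2]),np.cos(v[2]),0],[0,0,1]])
f=lambda v:(proj(P@T(v).T+[v[0],v[1],0],K,W)-px)
s=least_squares(lambda v:f(v).ravel(),[.5,0,1.5]); v=s.x; print("track",v,np.degrees(v[2])); print(f(v))
c=ray(c2i([(368,118),(550,97),(577,288),(393,306)]),K,W,.050)
print("carrier corners in track mm",(c-[v[0],v[1],0])@T(v)*1e3)
E
python3 fit.py
```

```text
track [ 0.5689 -0.0332  1.732 ] 99.23346729967227
[[-0.4317 -1.2214]
 [ 1.4012 -0.6947]
 [ 1.2271 -0.0139]
 [-0.7697  0.7321]
 [-0.49    0.435 ]
 [-0.3635  0.1631]
 [-0.3799  0.0021]
 [ 0.0082 -0.1216]
 [-0.2225  0.7363]
 [ 0.053  -0.0549]]
carrier corners in track mm [[ -46.5146  -56.4276   50.    ]
 [-155.3557  -53.7508   50.    ]
 [-154.5799   60.9027   50.    ]
 [ -45.2112   56.0829   50.    ]]
```

The top view shows the blue carrier with its blank in the track at px (309,185), with the orange stop at (277,189) and the bar's rear end at (355,181), so it must travel left, which is world +y. Two brown tray look-alikes sit at (360,268) and (434,271). The blue one on the loading track fits the description, and the enlarged crop confirms it. Next I turn the tool to line up with the track and travel above the rear bar.

>>> move_arm:
  deltas:
    - {"linear": [0, 0, 0], "turn": [0, 0, 1], "claw": 1}
    - {"linear": [0, 0, 0], "turn": [0, 0, 1], "claw": 1}
    - {"linear": [0, 0, 0], "turn": [0, 0, 1], "claw": 1}
    - {"linear": [0, 0, 0], "turn": [0, 0, 1], "claw": 1}
    - {"linear": [0, 0, 0], "turn": [0, 0, 1], "claw": 1}
    - {"linear": [0, 0, 0], "turn": [0, 0, 1], "claw": 1}
    - {"linear": [0, 0, 0], "turn": [0, 0, 1], "claw": 1}
    - {"linear": [0, 0, 0], "turn": [0, 0, 1], "claw": 1}
    - {"linear": [0, 0, 0], "turn": [0, 0, 1], "claw": 1}
    - {"linear": [0, 0, 0], "turn": [0, 0, 1], "claw": 1}
    - {"linear": [0, 0, 0], "turn": [0, 0, 1], "claw": 1}
    - {"linear": [0, 0, 0], "turn": [0, 0, 1], "claw": 1}
    - {"linear": [0, 0, 0], "turn": [0, 0, 1], "claw": 1}
    - {"linear": [0, 0, 0], "turn": [0, 0, 1], "claw": 1}
    - {"linear": [0, 0, 0], "turn": [0, 0, 1], "claw": 1}
    - {"linear": [0, 0, 0], "turn": [0, 0, 0.27], "claw": 1}
    - {"linear": [0, 0, 0], "turn": [0, 0, 0], "claw": 1}
  grip_force: 20

```text
time: 1.52
position: [0.219, 0.6118, 0.2441]
tool_rot: [2.035, 2.393, -0.001]
ft_force: [-0.2, 0.1, -0.1]
grip_width: 0.004
```

>>> move_arm:
  deltas:
    - {"linear": [-0.5, 0.13, 0], "turn": [0, 0, 0], "claw": 1}
    - {"linear": [-0.9, 0.24, 0], "turn": [0, 0, 0], "claw": 1}
    - {"linear": [-0.9, 0.24, 0], "turn": [0, 0, 0], "claw": 1}
    - {"linear": [-0.9, 0.24, 0], "turn": [0, 0, 0], "claw": 1}
    - {"linear": [-0.9, 0.24, 0], "turn": [0, 0, 0], "claw": 1}
    - {"linear": [-0.9, 0.24, 0], "turn": [0, 0, 0], "claw": 1}
    - {"linear": [-0.9, 0.24, 0], "turn": [0, 0, 0], "claw": 1}
    - {"linear": [-0.9, 0.24, 0], "turn": [0, 0, 0], "claw": 1}
    - {"linear": [-0.9, 0.24, 0], "turn": [0, 0, 0], "claw": 1}
    - {"linear": [-0.9, 0.24, 0], "turn": [0, 0, 0], "claw": 1}
    - {"linear": [-0.9, 0.24, 0], "turn": [0, 0, 0], "claw": 1}
    - {"linear": [-0.9, 0.24, 0], "turn": [0, 0, 0], "claw": 1}
    - {"linear": [-0.9, 0.24, 0], "turn": [0, 0, 0], "claw": 1}
    - {"linear": [-0.9, 0.24, 0], "turn": [0, 0, 0], "claw": 1}
    - {"linear": [-0.9, 0.24, 0], "turn": [0, 0, 0], "claw": 1}
    - {"linear": [-0.9, 0.24, 0], "turn": [0, 0, 0], "claw": 1}
    - {"linear": [-0.9, 0.24, 0], "turn": [0, 0, 0], "claw": 1}
    - {"linear": [-0.9, 0.24, 0], "turn": [0, 0, 0], "claw": 1}

```text
time: 3.02
position: [0.42, 0.163, 0.2446]
tool_rot: [-2.033, -2.395, -0.001]
ft_force: [0.3, 0.8, -0.1]
grip_width: 0.007
```

>>> move_arm:
  deltas:
    - {"linear": [-0.9, 0.25, 0.1], "turn": [0, 0, 0], "claw": 1}
    - {"linear": [-0.9, 0.25, 0.1], "turn": [0, 0, 0], "claw": 1}
    - {"linear": [-0.9, 0.25, 0.1], "turn": [0, 0, 0], "claw": 1}
    - {"linear": [-0.9, 0.25, 0.1], "turn": [0, 0, 0], "claw": 1}
    - {"linear": [-0.9, 0.25, 0.1], "turn": [0, 0, 0], "claw": 1}
    - {"linear": [-0.9, 0.25, 0.1], "turn": [0, 0, 0], "claw": 1}
    - {"linear": [-0.9, 0.25, 0.1], "turn": [0, 0, 0], "claw": 1}
    - {"linear": [-0.9, 0.25, 0.1], "turn": [0, 0, 0], "claw": 1}
    - {"linear": [-0.9, 0.25, 0.1], "turn": [0, 0, 0], "claw": 1}
    - {"linear": [-0.9, 0.25, 0.1], "turn": [0, 0, 0], "claw": 1}
    - {"linear": [-0.9, 0.25, 0.1], "turn": [0, 0, 0], "claw": 1}
    - {"linear": [-0.9, 0.25, 0.1], "turn": [0, 0, 0], "claw": 1}
    - {"linear": [-0.9, 0.25, 0.1], "turn": [0, 0, 0], "claw": 1}
    - {"linear": [-0.9, 0.25, 0.1], "turn": [0, 0, 0], "claw": 1}
    - {"linear": [-0.5, 0.2, 0.1], "turn": [0, 0, 0], "claw": 1}
    - {"linear": [0, 0, 0], "turn": [0, 0, 0], "claw": 1}
    - {"linear": [0, 0, 0], "turn": [0, 0, 0], "claw": 1}

```text
time: 4.43
position: [0.5918, -0.2064, 0.1989]
tool_rot: [-2.036, -2.391, 0.002]
ft_force: [0.5, 0.4, -0.3]
grip_width: 0.001
```

Run:
```python
from bench import ctrl, cams
import cv2, numpy as np
np.set_printoptions(precision=4,suppress=True)
s=ctrl.get_state(); print(s["position"],s["tool_rot"],s["ft_force"])
d=cams.get_image("wrist"); cv2.imwrite("pics/w1.png",d["image"][:,:,::-1]); print(d["K"],d["tool_from_camera"])
np.savez("pics/w1.npz",**{k:np.array(v) for k,v in d.items()},position=s["position"],tool_rot=s["tool_rot"])
```

```text
[ 0.5918 -0.2064  0.1989] [-2.0357 -2.3914  0.0018] [ 0.5048  0.3845 -0.316 ]
[[306.7275   0.     273.2893]
 [  0.     306.7275 210.793 ]
 [  0.       0.       1.    ]] [[ 0.0014 -0.9518 -0.3067  0.084 ]
 [ 1.      0.0011  0.0013  0.0006]
 [-0.0009 -0.3067  0.9518 -0.1403]
 [ 0.      0.      0.      1.    ]]
```

View pics/w1.png

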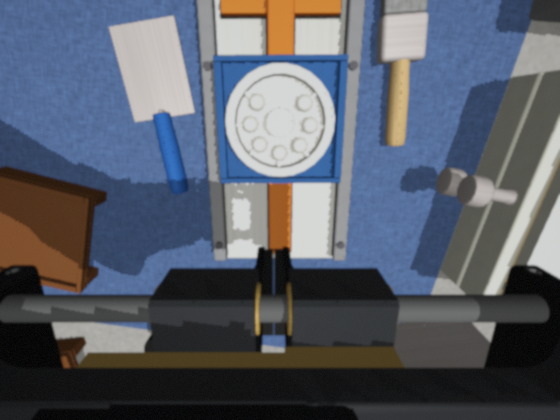

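Run:
```python
from h import *
np.set_printoptions(precision=4,suppress=True)
d=np.load("pics/w1.npz");K=d["K"];s={k:d[k] for k in("position","tool_rot")}
T=toolT(s); W=T@d["tool_from_camera"]
im=d["image"].astype(int); r,g,b=im[...,0],im[...,1],im[...,2]
org=(r>120)&(b<70)&(r-g>70)
blue=(b>110)&(r<60)&(b-r>80)
for row in (190,200,210,220,230,240,20,30,40): 
    x=np.nonzero(org[row,255:310])[0]+255; print(row,x.min(),x.max()) if len(x) else print(row,'-')
print("cross rows col 240", np.nonzero(org[:60,240])[0][[0,-1]], "col 330",np.nonzero(org[:60,330])[0][[0,-1]])
for c in(230,240,320,330): print("col",c,im[170:192,c].tolist())
v=np.array([.5689,-.0332,1.732]);R3=np.array([[np.cos(v[2]),-np.sin(v[2]),0],[np.sin(v[2]),np.cos(v[2]),0],[0,0,1]])
tr=lambda p,z:((ray(p,K,W,z)-[v[0],v[1],0])@R3*1e3)
print("bar",tr([(280,195),(280,240)],.032)); print("carrier rear",tr([(217,182),(341,182)],.05)); print("cross front edge",tr([(240,14),(330,14)],.022))
print("rail rear corners",tr([(214,260),(344,260)],.028)); print("TCP",(s["position"]-[v[0],v[1],0])@R3*1e3)
print("tool axes in track",R3.T@T[:3,:3])
```

```text
190 288 290
200 288 290
210 288 289
220 287 289
230 287 289
240 287 289
20 268 292
30 268 292
40 268 292
cross rows col 240 [ 0 12] col 330 [0 9]
col 230 [[57, 100, 159], [60, 103, 162], [57, 100, 160], [59, 103, 161], [58, 102, 161], [57, 100, 157], [50, 89, 141], [40, 73, 120], [44, 78, 127], [52, 94, 149], [59, 102, 160], [64, 104, 160], [91, 115, 156], [127, 135, 152], [148, 150, 150], [155, 155, 152], [156, 155, 151], [157, 157, 152], [157, 157, 152], [157, 157, 152], [157, 156, 152], [158, 157, 153]]
col 240 [[60, 104, 162], [60, 105, 164], [59, 103, 162], [59, 103, 162], [59, 103, 161], [56, 98, 156], [48, 86, 138], [41, 73, 120], [45, 80, 130], [53, 95, 151], [59, 104, 162], [67, 107, 162], [101, 122, 161], [139, 146, 161], [156, 158, 158], [158, 158, 154], [156, 157, 152], [158, 157, 152], [158, 157, 153], [164, 164, 160], [179, 179, 176], [193, 194, 191]]
col 320 [[60, 106, 166], [59, 106, 165], [59, 106, 165], [60, 106, 166], [59, 106, 165], [56, 100, 158], [47, 85, 138], [39, 73, 120], [48, 85, 135], [54, 96, 153], [59, 102, 160], [82, 114, 162], [140, 154, 177], [187, 19
[... 256 characters left out ...]
], [36, 67, 112], [48, 85, 136], [56, 98, 156], [60, 103, 162], [79, 112, 162], [128, 143, 168], [173, 178, 182], [192, 195, 192], [194, 196, 192], [186, 187, 183], [180, 181, 176], [182, 183, 179], [191, 191, 187], [197, 198, 194], [198, 200, 196]]
bar [[-172.4696   -2.5786   32.    ]
 [-222.9636   -2.9473   32.    ]]
carrier rear [[-154.8016   58.5086   50.    ]
 [-154.713   -60.7417   50.    ]]
cross front edge [[ -6.6918  34.4551  22.    ]
 [ -6.6581 -46.5922  22.    ]]
rail rear corners [[-249.126    70.9927   28.    ]
 [-248.9891  -75.158    28.    ]]
TCP [-174.6464    5.1491  198.9389]
tool axes in track [[ 1.     -0.0009  0.0001]
 [-0.0009 -1.      0.0016]
 [ 0.0001 -0.0016 -1.    ]]
```

Wrist view: carrier rear edge is at row 182 (track x ≈ -155 mm), bar centre line at column 280, stop at rows 0–12. That agrees with the top fit to about 3 mm, mostly sideways, so I shift sideways and go down over the bar behind the carrier.

>>> move_arm:
  deltas:
    - {"linear": [-0.33, 0.24, 0], "turn": [0, 0, 0], "claw": 1}
    - {"linear": [0, 0, 0.9], "turn": [0, 0, 0], "claw": 1}
    - {"linear": [0, 0, 0.9], "turn": [0, 0, 0], "claw": 1}
    - {"linear": [0, 0, 0.9], "turn": [0, 0, 0], "claw": 1}
    - {"linear": [0, 0, 0.9], "turn": [0, 0, 0], "claw": 1}
    - {"linear": [0, 0, 0.6], "turn": [0, 0, 0], "claw": 1}
    - {"linear": [0, 0, 0.2], "turn": [0, 0, 0], "claw": 1}
    - {"linear": [0, 0, 0], "turn": [0, 0, 0], "claw": 1}
    - {"linear": [0, 0, 0], "turn": [0, 0, 0], "claw": 1}

```text
time: 5.23
position: [0.6017, -0.2135, 0.0686]
tool_rot: [2.033, 2.394, 0.002]
ft_force: [0.6, -0.7, 0.0]
grip_width: 0.005
```

```bash
cat > st.py <<'E'
from h import *
from bench import ctrl
import sys
np.set_printoptions(precision=4,suppress=True)
def show():
    s=ctrl.get_state(); v=np.array([.5689,-.0332,1.732]);R3=np.array([[np.cos(v[2]),-np.sin(v[2]),0],[np.sin(v[2]),np.cos(v[2]),0],[0,0,1]])
    print("t",s["time"],"TCP track mm",(s["position"]-[v[0],v[1],0])@R3*1e3,"tips z",s["position"][2]*1e3-ctrl.tcp_to_tips*1e3,"F track",s["ft_force"]@R3); return s
if __name__=="__main__": show()
E
python3 st.py
python3 - <<'E'
from bench import cams
import cv2
d=cams.get_image("wrist"); cv2.imwrite("pics/w2.png",d["image"][:,:,::-1])
E
```

```text
t 5.2333 TCP track mm [-183.1927   -3.4003   68.6393] tips z 46.63934419319163 F track [-0.7925 -0.5135  0.0313]
```

View pics/w2.png

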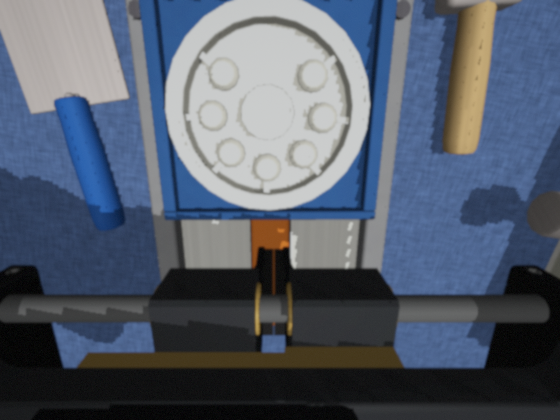

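The fingertips (columns 257–291) are over the orange bar (251–290), with a gap to the rear face at row 216. Next: press.

>>> move_arm:
  deltas:
    - {"linear": [0, -0.05, 0.2], "turn": [0, 0, 0], "claw": 1}
    - {"linear": [0, 0, 0.2], "turn": [0, 0, 0], "claw": 1}
    - {"linear": [0, 0, 0.1], "turn": [0, 0, 0], "claw": 1}
    - {"linear": [0, 0, 0.1], "turn": [0, 0, 0], "claw": 1}
    - {"linear": [0, 0, 0.1], "turn": [0, 0, 0], "claw": 1}
    - {"linear": [0, 0, 0.1], "turn": [0, 0, 0], "claw": 1}
    - {"linear": [0, 0, 0.1], "turn": [0, 0, 0], "claw": 1}
    - {"linear": [0, 0, 0.03], "turn": [0, 0, 0], "claw": 1}
    - {"linear": [0, 0, 0], "turn": [0, 0, 0], "claw": 1}
    - {"linear": [0, 0, 0], "turn": [0, 0, 0], "claw": 1}

```text
time: 6.12
position: [0.5999, -0.2147, 0.04]
tool_rot: [2.035, 2.393, 0.001]
ft_force: [-1.0, 1.3, 5.3]
grip_width: 0.002
```

```bash
python3 st.py
```

```text
t 6.1167 TCP track mm [-184.1417   -1.4286   39.9843] tips z 17.984337801013346 F track [1.4308 0.7577 5.2698]
```

>>> move_arm:
  deltas:
    - {"linear": [0.12, 0, 0], "turn": [0, 0, 0], "claw": 1}
    - {"linear": [0.12, 0, 0], "turn": [0, 0, 0], "claw": 1}
    - {"linear": [0.12, 0, 0], "turn": [0, 0, 0], "claw": 1}
    - {"linear": [0.12, 0, 0], "turn": [0, 0, 0], "claw": 1}
    - {"linear": [0.12, 0, 0], "turn": [0, 0, 0], "claw": 1}
    - {"linear": [0.12, 0, 0], "turn": [0, 0, 0], "claw": 1}
    - {"linear": [0.12, 0, 0], "turn": [0, 0, 0], "claw": 1}
    - {"linear": [0.12, 0, 0], "turn": [0, 0, 0], "claw": 1}
    - {"linear": [0.12, 0, 0], "turn": [0, 0, 0], "claw": 1}
    - {"linear": [0.12, 0, 0], "turn": [0, 0, 0], "claw": 1}

```text
time: 6.95
position: [0.5947, -0.1838, 0.0409]
tool_rot: [2.034, 2.385, -0.004]
ft_force: [0.9, -7.0, 4.5]
grip_width: 0.003
```

```bash
python3 st.py
python3 - <<'E'
from bench import cams
import cv2
d=cams.get_image("wrist"); cv2.imwrite("pics/w3.png",d["image"][:,:,::-1])
E
```

```text
t 6.95 TCP track mm [-152.7809   -1.3189   40.9197] tips z 18.919662624666536 F track [-7.0387  0.2623  4.4663]
```

View pics/w3.png

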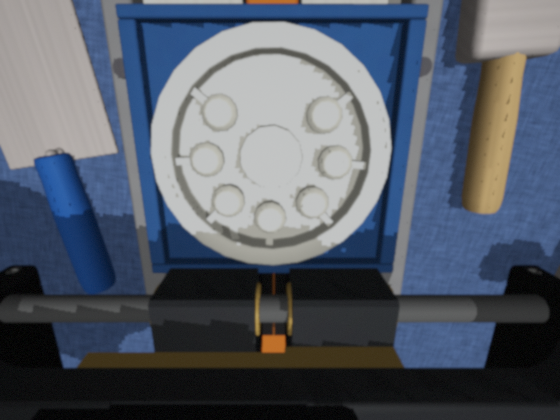

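Contact is made squarely, with a 7 N push and the bar about 13 mm down. I continue, a touch deeper.

>>> move_arm:
  deltas:
    - {"linear": [0.15, 0, 0.02], "turn": [0, 0, 0], "claw": 1}
    - {"linear": [0.18, 0, 0.02], "turn": [0, 0, 0], "claw": 1}
    - {"linear": [0.2, 0, 0], "turn": [0, 0, 0], "claw": 1}
    - {"linear": [0.2, 0, 0], "turn": [0, 0, 0], "claw": 1}
    - {"linear": [0.2, 0, 0], "turn": [0, 0, 0], "claw": 1}
    - {"linear": [0.2, 0, 0], "turn": [0, 0, 0], "claw": 1}
    - {"linear": [0.2, 0, 0], "turn": [0, 0, 0], "claw": 1}
    - {"linear": [0.2, 0, 0], "turn": [0, 0, 0], "claw": 1}
    - {"linear": [0.2, 0, 0], "turn": [0, 0, 0], "claw": 1}
    - {"linear": [0.2, 0, 0], "turn": [0, 0, 0], "claw": 1}

```text
time: 7.83
position: [0.5867, -0.128, 0.0408]
tool_rot: [2.033, 2.382, -0.003]
ft_force: [1.3, -9.0, 7.7]
grip_width: 0.008
```

```bash
python3 st.py
```

```text
t 7.8333 TCP track mm [-96.4031  -2.3618  40.8061] tips z 18.806122336422085 F track [-9.0508  0.1073  7.7435]
```

>>> move_arm:
  deltas:
    - {"linear": [0.2, -0.03, 0], "turn": [0, 0, 0], "claw": 1}
    - {"linear": [0.2, 0, 0], "turn": [0, 0, 0], "claw": 1}
    - {"linear": [0.2, 0, 0], "turn": [0, 0, 0], "claw": 1}
    - {"linear": [0.2, 0, 0], "turn": [0, 0, 0], "claw": 1}
    - {"linear": [0.2, 0, 0], "turn": [0, 0, 0], "claw": 1}
    - {"linear": [0.2, 0, 0], "turn": [0, 0, 0], "claw": 1}
    - {"linear": [0.2, 0, 0], "turn": [0, 0, 0], "claw": 1}
    - {"linear": [0.2, 0, 0], "turn": [0, 0, 0], "claw": 1}
    - {"linear": [0.2, 0, 0], "turn": [0, 0, 0], "claw": 1}
    - {"linear": [0.2, 0, 0], "turn": [0, 0, 0], "claw": 1}
    - {"linear": [0.2, 0, 0], "turn": [0, 0, 0], "claw": 1}
    - {"linear": [0.2, 0, 0], "turn": [0, 0, 0], "claw": 1}
    - {"linear": [0.2, 0, 0], "turn": [0, 0, 0], "claw": 1}
    - {"linear": [0.2, 0, 0], "turn": [0, 0, 0], "claw": 1}

```text
time: 9.0
position: [0.573, -0.0451, 0.0408]
tool_rot: [2.033, 2.382, -0.001]
ft_force: [1.5, -10.5, 9.4]
grip_width: 0.008
```

```bash
python3 st.py
python3 - <<'E'
from bench import cams
import cv2
d=cams.get_image("wrist"); cv2.imwrite("pics/w4.png",d["image"][:,:,::-1])
E
```

```text
t 9.0 TCP track mm [-12.3685  -2.0975  40.7519] tips z 18.751949607418325 F track [-10.6508   0.1706   9.4458]
```

View pics/w4.png

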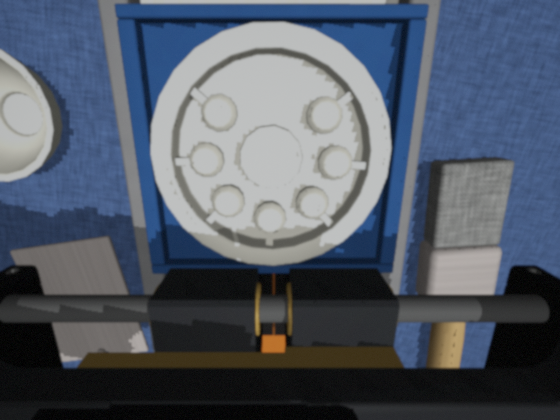

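>>> move_arm:
  deltas:
    - {"linear": [0.18, 0, 0], "turn": [0, 0, 0], "claw": 1}
    - {"linear": [0.18, 0, 0], "turn": [0, 0, 0], "claw": 1}
    - {"linear": [0.18, 0, 0], "turn": [0, 0, 0], "claw": 1}
    - {"linear": [0.1, 0, 0], "turn": [0, 0, 0], "claw": 1}
    - {"linear": [0, 0, 0], "turn": [0, 0, 0], "claw": 1}
    - {"linear": [0, 0, 0], "turn": [0, 0, 0], "claw": 1}

```text
time: 9.55
position: [0.5695, -0.0245, 0.0402]
tool_rot: [2.034, 2.385, 0.0]
ft_force: [1.7, -6.7, 7.8]
grip_width: 0.003
```

```bash
python3 st.py
python3 - <<'E'
from bench import cams
import cv2
d=cams.get_image("top"); a=d["image"][:,:,::-1]; cv2.imwrite("pics/t5.png",cv2.resize(a[130:250,200:380],None,fx=4,fy=4,interpolation=cv2.INTER_CUBIC))
E
```

```text
t 9.55 TCP track mm [ 8.5046 -1.9907 40.1935] tips z 18.193490230246752 F track [-6.9062 -0.5504  7.8346]
```

View pics/t5.png

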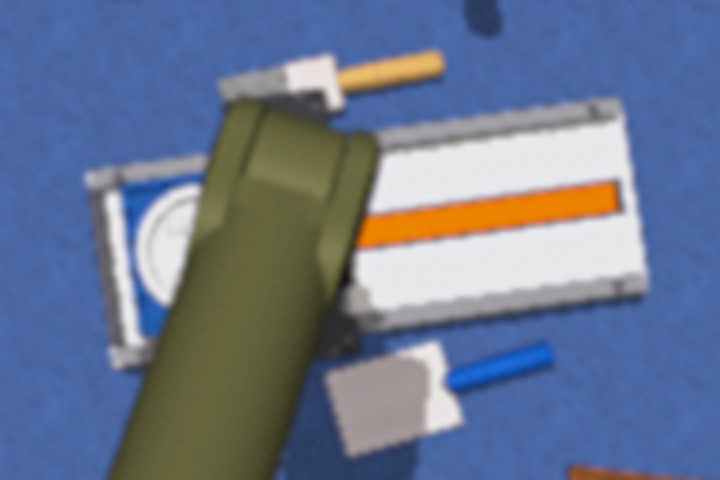

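The carrier is at about +74 mm with a small gap to the end stop, the blank is in place and the brush and knife haven't moved. I back off along the bar still pressed, then rise.

>>> move_arm:
  deltas:
    - {"linear": [-0.2, 0, 0], "turn": [0, 0, 0], "claw": 1}
    - {"linear": [-0.25, 0, 0], "turn": [0, 0, 0], "claw": 1}
    - {"linear": [-0.25, 0, 0], "turn": [0, 0, 0], "claw": 1}
    - {"linear": [0, 0, 0], "turn": [0, 0, 0], "claw": 1}
    - {"linear": [0, 0, -0.1], "turn": [0, 0, 0], "claw": 1}
    - {"linear": [0, 0, -0.1], "turn": [0, 0, 0], "claw": 1}
    - {"linear": [0, 0, -0.1], "turn": [0, 0, 0], "claw": 1}
    - {"linear": [0, 0, -0.1], "turn": [0, 0, 0], "claw": 1}
    - {"linear": [0, 0, -0.1], "turn": [0, 0, 0], "claw": 1}
    - {"linear": [0, 0, -0.2], "turn": [0, 0, 0], "claw": 1}
    - {"linear": [0, 0, -0.4], "turn": [0, 0, 0], "claw": 1}
    - {"linear": [0, 0, -0.8], "turn": [0, 0, 0], "claw": 1}
    - {"linear": [0, 0, -0.9], "turn": [0, 0, 0], "claw": 1}
    - {"linear": [0, 0, -0.9], "turn": [0, 0, 0], "claw": 1}
    - {"linear": [0, 0, -0.9], "turn": [0, 0, 0], "claw": 1}
    - {"linear": [-0.9, 0, -0.5], "turn": [0, 0, 0], "claw": 1}
    - {"linear": [-0.9, 0, 0], "turn": [0, 0, 0], "claw": 1}
    - {"linear": [-0.9, 0, 0], "turn": [0, 0, 0], "claw": 1}
    - {"linear": [0, 0, 0], "turn": [0, 0, 0], "claw": 1}
    - {"linear": [0, 0, 0], "turn": [0, 0, 0], "claw": 1}

```text
time: 11.27
position: [0.5824, -0.1231, 0.1917]
tool_rot: [-2.04, -2.388, 0.002]
ft_force: [0.6, 1.1, 0.1]
grip_width: 0.005
```

```bash
python3 st.py
python3 - <<'E'
from bench import ctrl,cams
import cv2,numpy as np
s=ctrl.get_state()
d=cams.get_image("wrist"); cv2.imwrite("pics/w6.png",d["image"][:,:,::-1])
np.savez("pics/w6.npz",**{k:np.array(v) for k,v in d.items()},position=s["position"],tool_rot=s["tool_rot"])
E
```

```text
t 11.2667 TCP track mm [-90.8622   1.1401 191.7121] tips z 169.71207212729664 F track [ 0.985  -0.7255  0.086 ]
```

View pics/w6.png

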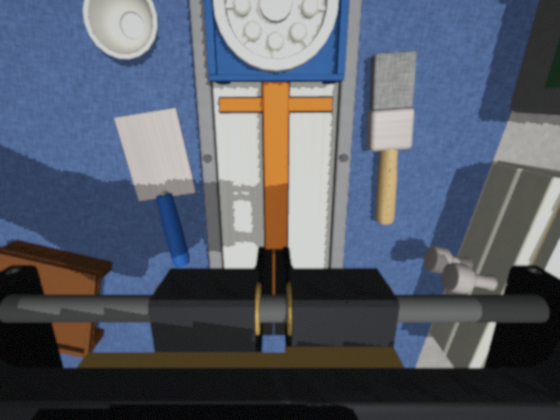

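The stop crossbar (rows 97–112) is showing clear behind the carrier's rear edge (row 80), and the blank is in the tray. I check the positions and the bar height in numbers.

Run:
```python
from h import *
np.set_printoptions(precision=1,suppress=True)
d=np.load("pics/w6.npz");K=d["K"];s={k:d[k] for k in("position","tool_rot")}
W=toolT(s)@d["tool_from_camera"]
v=np.array([.5689,-.0332,1.732]);R3=np.array([[np.cos(v[2]),-np.sin(v[2]),0],[np.sin(v[2]),np.cos(v[2]),0],[0,0,1]])
tr=lambda p,z:((ray(p,K,W,z)-[v[0],v[1],0])@R3*1e3)
im=d["image"].astype(int); r,g,b=im[...,0],im[...,1],im[...,2]
o=(r>100)&(b<80)&(r-g>60)
for row in(104,): x=np.nonzero(o[row,200:350])[0]+200; L,Rr=x.min()-.5,x.max()+.5; print("cross cols",L,Rr)
y=np.nonzero(o[85:125,235])[0]+85; print("cross rows",y.min(),y.max())
for z in(.009,.022): a=tr([(L,104),(Rr,104)],z); print(z,"cross length (108 true)",abs(a[0,1]-a[1,1]),"x",a[0,0])
for row in(92,140):
  x=np.nonzero(o[row,255:300])[0]+255
  for z in(.019,.032): a=tr([(x.min()-.5,row),(x.max()+.5,row)],z); print(row,z,"bar width (24)",abs(a[0,1]-a[1,1]))
print("carrier rear",tr([(210,80),(343,80)],.05))
```

```text
cross cols 219.5 330.5
cross rows 98 110
0.009 cross length (108 true) 110.42093435971553 x 0.7671308810601456
0.022 cross length (108 true) 105.97687540409078 x 0.4614280609204199
92 0.019 bar width (24) 23.829298447528394
92 0.032 bar width (24) 22.83961242193884
140 0.019 bar width (24) 23.95081626719616
140 0.032 bar width (24) 22.956083324751173
carrier rear [[ 19.1  53.7  50. ]
 [ 18.7 -59.2  50. ]]
```

The lengths can't separate up from down on their own, so I calibrate against the first wrist view, where the bar was known to be up, and look at an enlarged crop.

Run:
```python
from h import *
np.set_printoptions(precision=2,suppress=True)
for f,rows in(("w1",(6,192,205,30)),("w6",(104,92,140,200))):
    d=np.load(f"pics/{f}.npz");K=d["K"];W=toolT({k:d[k] for k in("position","tool_rot")})@d["tool_from_camera"]
    im=d["image"].astype(float); sat=im[...,0]-im[...,2]
    def edges(row,lo,hi):
        p=sat[row,lo:hi]; h=.5*(np.percentile(p,95)+min(p[0],p[-1])); i=np.nonzero(p>h)[0]; a,b=i[0],i[-1]
        return lo+a-(p[a]-h)/(p[a]-p[a-1]), lo+b+(p[b]-h)/(p[b]-p[b+1])
    for k,row in enumerate(rows):
        L,R_=edges(row,*((208,352) if k==0 else (245,305))); out=[]
        for z in((.009,.022) if k==0 else (.019,.032)): a=ray([(L,row),(R_,row)],K,W,z); out.append(np.linalg.norm(a[0]-a[1])*1e3)
        print(f,"cross" if k==0 else "bar",row,round(L,1),round(R_,1),np.array(out))
from bench import cams
d=cams.get_image("side"); im=d["image"][:,:,::-1]
a=cv2.resize(im[165:260,235:345],None,fx=4,fy=4,interpolation=cv2.INTER_CUBIC)
b=cv2.resize(cv2.imread("pics/w6.png")[60:150,190:360],None,fx=2.1,fy=380/90,interpolation=cv2.INTER_CUBIC)
c=cv2.resize(cv2.imread("pics/side0.png")[165:260,235:345],(440,380),interpolation=cv2.INTER_CUBIC)
cv2.imwrite("pics/c7.png",np.hstack([c[:,:400],a[:,:400]]))
```

```text
w1 cross 6 220.1 340.6 [112.2  107.79]
w1 bar 192 268.2 291.2 [24.79 23.79]
w1 bar 205 268.3 290.9 [24.65 23.65]
w1 bar 30 266.7 293.6 [24.76 23.76]
w6 cross 104 219.0 331.7 [112.1  107.59]
w6 bar 92 262.2 288.3 [24.93 23.9 ]
w6 bar 140 262.9 287.8 [24.76 23.73]
w6 bar 200 264.2 286.9 [24.02 23.03]
```

View pics/c7.png

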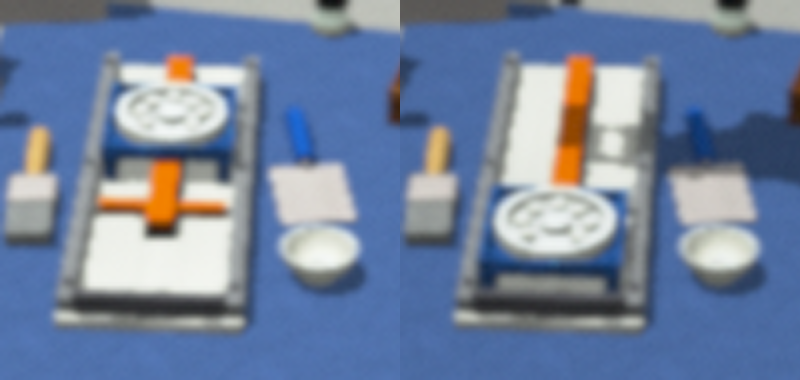

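Subpixel widths match the first view: crossbar 107.6 against 107.8 mm at its raised height, and bar 23.9/23.7 mm, so the stop is fully up. The side view (before left, after right) shows the carrier past the stop, the blank flat in it and the bystanders unmoved.

```bash
python3 -c "
from bench import ctrl
print(ctrl.close_job())"
```

```text
the job is handed in; nothing more can be done
None
```

The job is done and handed in: the blue carrier is past the stop with the blank still in it, and the bar is back up behind it. I pressed the orange bar 13–14 mm with the closed fingertips and kept it down while pushing the carrier's rear face. I then backed off along the bar, let it rise and moved clear, at about 11.5 s of the 38 s allowed.

- **Carrier:** in the last wrist view its rear face is at about +19 mm on the track. That puts its origin at about +75 mm, where 62 mm is needed, and short of the end stop.
- **Stop:** it shows clear behind the carrier. The first size check could not tell up from down. A finer measurement against the first view, where the bar was up, matched its raised height (107.6 against 107.8 mm).
- **Blank and bystanders:** the blank lies in the carrier. The knife, brush and dish look unmoved in the before and after side views. I did not compare the other bystanders closely.
- **Forces:** the readings between moves stayed at or below about 14 N, with none remaining once the arm was clear.
- **Disagreement:** the top and wrist cameras differed by 2–3 mm sideways. I centred on the bar as the wrist camera showed it.

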